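# Set the punch in the drilling guide over a limestone slab and hold it for the hammer

## Task

A limestone slab is clamped in a two-hole drilling guide, and the hole that is already drilled has the black-knobbed locating pin in it. Take the bright round steel punch with the red band out of the wooden tool block, thread it point down through the upper and then the lower plate of the guide at the free hole, never letting go of it on the way, and press its point lightly but definitely onto the stone. Finish while holding it there, upright and pressed down, ready for a colleague to strike; leave the locating pin and everything else on the bench as they are.

Things in the scene. Friction and masses are not known exactly. Their poses are not given: they have to be found in the camera images.
- punch_mid (a point): Centre of the punch, half-way along its axis: a round bright steel rod 12 mm thick and 190 mm long, about 0.16 kg, standing point down in one of the three holes of the tool block. A red band runs 112 to 134 mm above its point; the rod above the band is plain and free to grip. z axis along the rod from the point to the struck end.
- punch_tip (a point): Point of the punch, at its lower end on its axis: the rod tapers over its last 14 mm from 12 mm to a flat 5 mm wide. z axis along the rod towards the struck end. 95 mm below punch_mid.
- block_top (a point): Centre of the top face of the wooden tool block, 220 x 70 x 60 mm, fixed on the bench; x axis along its 220 mm length. Its three holes lie on the x axis at -70, 0 and +70 mm, 15 mm wide and 50 mm deep (the points stand 10 mm above the bench); any tool may be in any hole.
- guide: The aluminium drilling guide, fixed to the slab: two level plates 60 mm wide and 10 mm thick on corner pillars, one above the other. Heights over its origin (middle of the stone's top face): lower plate 10 to 20 mm, gap 20 to 65 mm, upper plate 65 to 75 mm. x across the plates, y along them, z up. At y = +60 and -60 mm an upright 14 mm bore runs through both plates.
- bush_a (a point): Centre of the mouth of the guide hole at +60 mm in y of the guide, in the top face of the upper plate, 120 mm above the bench. Bore 14 mm with a 2 mm chamfer, upright, on one axis through both plates. Measured down from here: upper plate 0 to 10 mm, gap 10 to 55 mm, lower plate 55 to 65 mm, top of the stone at 75 mm.
- bush_b (a point): The same for the guide hole at -60 mm in y of the guide. One of the two holes holds the locating pin; the other is free, and a red pencil cross on the stone marks it: its long line shows at both sides of the plates.
- pin_knob (a point): Centre of the black knob (28 mm wide, 16 mm high) of the steel locating pin, which stands loose in one of the two guide holes, through both plates, its knob resting on the upper plate; this point lies on the hole's axis 8 mm above the mouth.
- punch: The same punch as a whole; origin at its point, z axis towards the struck end.
- slab: The limestone slab, 160 x 240 x 45 mm, fixed on the bench; origin at the centre of its underside, y axis along its 240 mm.
- flat_chisel_mid (a point): Centre of a blue chisel, 12 mm thick and 178 mm long, standing in the tool block.
- tooth_chisel_mid (a point): Centre of a yellow chisel, 12 mm thick and 170 mm long, standing in the tool block.
- hammer_mid (a point): Middle of the club hammer (about 230 mm long, head 44 x 100 x 44 mm) lying on the bench beyond the work.
- mallet_mid (a point): Centre of the head of the round mallet (dark head, wooden handle; 74 mm wide, 228 mm tall) standing head down on the bench.
- brush_mid (a point): Middle of the bench brush (300 x 45 x 71 mm) on the bench at the robot's right.
- tape_mid (a point): Middle of the black and orange tape measure (74 x 40 x 66 mm) on the bench near the robot.
- pencil_mid (a point): Middle of the flat green carpenter's pencil (150 x 13 x 8 mm) lying on the slab in front of the guide.

How it is judged:
By the outcome, as a careful person would: the job done as asked, in the order asked, and still so for the second after the job is handed in, while the arm keeps its last pose, push and grip.
It also fails if it takes over 58 s, if anything falls off the work surface, if the arm or the gripper's body presses on something with over 40 N, if the wrist force passes 120 N, or if a joint passes its speed limit or range.

## Robot

A 6-joint arm with a two-finger parallel gripper is mounted at the origin on the work surface. World frame = base frame: x ahead of the robot, y to its left, z up, the work surface at z = 0. Lengths are in m, angles in rad, forces in N, time in s.
With the tool pointing down it reaches from about 0.3 to 0.75 m from the base axis. Payload 8.5 kg.
Tool frame: the origin (TCP) lies on the centre line of the jaws, within the pads' length; the fingertips stand 22 mm ahead of it and the grasp point (between the pads) lies 3 mm ahead of it; z points along the fingers, y is the line along which they close (so a half turn about z gives the same grasp; the last joint's range is limited). The gripper opens to 88 mm and grips with 3 to 60 N. Pads are 18 mm wide; open, the fingers measure 123 mm over their backs; the gripper's body (75 mm by 187 mm) begins 45 mm behind the grasp point.
Start: joints at [-1.379, 0.381, 1.297, -0, 1.464, -0.215], TCP at [0.218, -0.505, 0.227] pointing down, gripper open.
Joint ranges: [-3.11, 3.11], [-0.89, 2.33], [0.22, 2.48], [-1.42, 4.56], [0.17, 2.85], [-2.88, 2.88]. Speed limits (rad/s): [2.39, 2.39, 3.14, 3.14, 3.14, 3.14].

## Interface

Orientations are given as a unit quaternion [x, y, z, w].
In Python, from rig import ctrl gives the robot as it stands.
- The arm moves only by the tool drive_tool, never from a script. Its argument "targets" is one flat list of numbers, 6 for each row, row after row: the shift along the tool's x, y, z in cm, then the turn, a rotation vector about the tool's x, y, z in rad. A call has 1 to 12 rows; each row is the pose to reach, as a shift and turn from the pose commanded when the call began, along the tool's axes at that moment; what a row does not reach only later rows make up. A row lasts 1/8 s, in which the tool goes at most 62.5 mm and 10.7 degrees, less where a joint would pass 70% of its speed; a pose out of reach is approached as far as the arm can. A call with a gripper value outside its range is refused whole. "fingers" is the gripper's target within -1 to 1 (shut at 1, half-way at 0, fully open at -1), set as the call begins (left out, the last holds). The fingers move at their own pace and stop on an object; "grip_force" is the grip in N (left out, the last holds). Time passes only in rows, so rows that repeat a pose let the fingers close. It gives the time, the measured TCP pose, the force, the opening and the grip force at its end, in the units of the state.
- ctrl.sense(): the state, without advancing time (a new reading comes with each control period).
- ctrl.get_image(name): name is "side" or "top" or "wrist"; returns the picture (400x640x3 uint8, red, green, blue); there is no depth.
- ctrl.camera_params(name): a dict with "fx", "fy", "cx", "cy" (pixels), "position" and "orientation" of the camera in the world. Camera axes: x right, y up, looking along -z (the intrinsics and any distortion apply to the point x, -y, -z); pixel columns grow to the right and rows downward; lengths in m; the calibration is good to about 2 mm. A picture is of the moment at which its call begins: read the wrist's pose just before it. camera_params takes no time and is no camera call; for the wrist camera it gives the pose at the moment of the call.
- ctrl.sign_off(): hands the job in; it is judged then, once.
Trained networks look in the newest picture that a camera, given by its name, has taken for a name from the list of things; names that differ only in an ending like _2 or _b are one class to them, and where a whole thing is asked for, a point or a joint stands for the part that bears it (a point fixed in the world has none). Each returns a list of dicts, best first, with "p" (0 to 1); they miss things now and then, are a little off and sometimes report something else, mostly with a low value. They report only what shows in the picture. A call takes as long as a camera call.
- ctrl.cut_out(name, camera): "pixels" (400x640 bool, what is visible of it).
- ctrl.pinpoint(name, camera): "at" ([x, y, z] in m, in world coordinates, good to about 4 mm: a listed point, or the origin of a listed thing).
The state is a dict: "clock": time; "q": joint angles; "qvel": joint speeds; "joint_efforts": joint torques, N m; "ee_pos": TCP position; "tcp_rot": TCP orientation; "force": force on the tool from outside, world axes, zero at the start; "moment": the same for the moment, N m; "grip_width": finger opening in m; "grasp_force": force on a finger pad.
Only numpy, scipy, OpenCV 4.12 (cv2) and the standard library are available. Lean on these libraries where they do the work, as an engineer would, in place of code of your own. Each camera call takes 0.05 s, during which the arm holds its last target. There are 200 camera calls.

## Working session

There is one attempt and no reset: what is moved stays moved. The work goes in short steps, Python scripts to look and compute and a tool call to move; the robot and the scene stay as the last step left them, time stands still between calls to the robot, and variables do not carry over. Pictures are saved under pics/ and viewed, at most 10 in all, crops included, and the job is handed in when it is done.

Besides the shell and the picture viewer there is one more tool, called after "Emit:" by a JSON object that holds its "method" and its "body", one argument or row to a line. drive_tool: Moves the arm, as the interface text tells. Its arguments: {"type":"object","properties":{"targets":{"type":"array","items":{"type":"number"}},"fingers":{"type":"number"},"grip_force":{"type":"number"}},"required":["targets"]}

```bash
mkdir -p pics
cat > h.py <<'E'
import numpy as np, cv2
from scipy.spatial.transform import Rotation as R
from rig import ctrl
def save(c,n,img=None):
    im=ctrl.get_image(c) if img is None else img
    cv2.imwrite('pics/'+n,cv2.cvtColor(im,cv2.COLOR_RGB2BGR)); return im
def ray(p,u,v):
    d=np.array([(u-p['cx'])/p['fx'],-(v-p['cy'])/p['fy'],-1.]); r=R.from_quat(p['orientation']).apply(d); return np.array(p['position']),r
def atz(p,u,v,z):
    o,r=ray(p,u,v); return o+r*(z-o[2])/r[2]
def proj(p,X):
    c=R.from_quat(p['orientation']).inv().apply(np.array(X)-p['position'])
    return np.array([p['cx']+p['fx']*c[0]/-c[2], p['cy']+p['fy']*c[1]/c[2]])
def tool(s,dw):
    "world shift m -> tool shift cm"
    return R.from_quat(s['tcp_rot']).inv().apply(dw)*100
E
python3 - <<'E'
from h import *
s=ctrl.sense(); print({k:np.round(v,3).tolist() for k,v in s.items()})
ims=[save(c,c+'1.png') for c in ('side','top')]
for c in ('side','top'):
    print(c,{k:np.round(v,4).tolist() for k,v in ctrl.camera_params(c).items() if not isinstance(v,str)})
    for n in ('punch_mid','punch_tip','block_top','bush_a','bush_b','pin_knob','slab','guide'):
        print(n,[(round(d['p'],2),np.round(d['at'],3).tolist()) for d in ctrl.pinpoint(n,c)[:3]])
E
```

```text
{'clock': 0.0, 'q': [-1.379, 0.381, 1.298, -0.0, 1.464, -0.215], 'qvel': [-0.0, 0.0, -0.001, -0.001, -0.002, -0.0], 'joint_efforts': [0.0, -43.792, -22.456, 0.071, 0.035, -0.0], 'ee_pos': [0.218, -0.505, 0.226], 'tcp_rot': [0.979, 0.202, -0.0, -0.001], 'force': [-0.317, -0.196, 0.312], 'moment': [0.019, -0.02, -0.023], 'grasp_force': 0.0, 'grip_width': 0.088}
side {'fx': 407.2048, 'fy': 407.2048, 'cx': 318.6505, 'cy': 199.9293, 'position': [0.1804, 0.7086, 0.7506], 'orientation': [-0.1053, 0.4258, 0.874, -0.2091]}
punch_mid [(0.58, [0.545, 0.113, 0.052]), (0.45, [0.623, -0.157, 0.107])]
punch_tip []
block_top [(0.87, [0.557, -0.159, 0.06]), (0.68, [0.484, -0.157, 0.096])]
bush_a [(0.91, [0.575, 0.208, 0.121]), (0.88, [0.614, 0.094, 0.12])]
bush_b [(0.91, [0.575, 0.208, 0.121]), (0.88, [0.614, 0.094, 0.12])]
pin_knob [(0.75, [0.575, 0.207, 0.13])]
slab [(0.84, [0.592, 0.154, 0.001]), (0.68, [0.322, 0.206, 0.035])]
guide [(0.96, [0.594, 0.148, 0.047])]
top {'fx': 365.5173, 'fy': 365.5173, 'cx': 312.5547, 'cy': 196.3244, 'position': [0.3671, -0.0054, 1.3059], 'orientation': [-0.0667, 0.0554, 0.7062, -0.7027]}
punch_mid [(0.38, [0.629, -0.158, 0.106])]
punch_tip [(0.52, [0.544, 0.114, 0.049])]
block_top [(0.74, [0.59, 0.146, 0.046]), (0.68, [0.556, -0.156, 0.06]), (0.47, [0.49, -0.45, 0.037])]
bush_a [(0.86, [0.61, 0.093, 0.123])]
bush_b [(0.86, [0.61, 0.093, 0.123])]
pin_knob [(0.62, [0.575, 0.203, 0.131])]
slab [(0.59, [0.595, 0.148, -0.002])]
guide [(0.8, [0.59, 0.147, 0.05])]
```

View pics/side1.png

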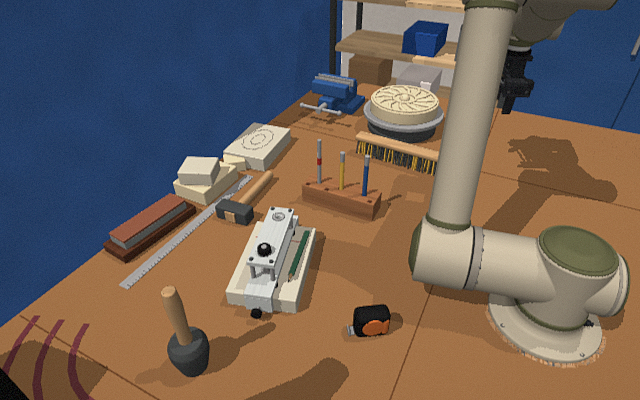

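View pics/top1.png

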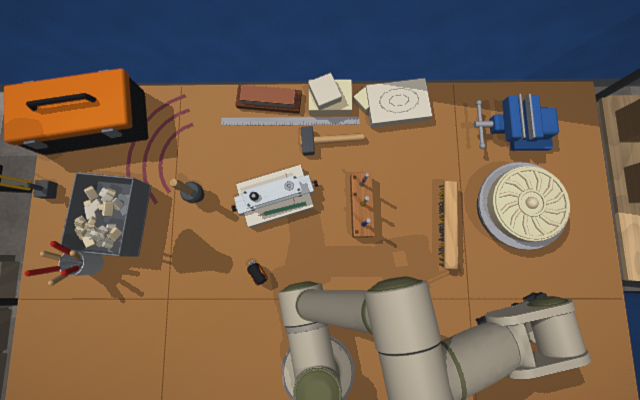

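The side view shows the punch (red band) at about (319,160), in the block's far hole. The knobbed pin is at (264,250) and the free bore at (279,215). Pinpoint puts the punch at (0.626, -0.157) and the free bore at (0.612, 0.094), and the 119 mm bush spacing agrees with the 120 mm given. I'll move above the punch with the fingers closing along world y, across the block.

Emit:
{"method": "drive_tool", "body": {
  "targets": [5,-1.5,-5,0,0,0.1,10,-3,-8,0,0,0.2,16,-5,-10,0,0,0.3,22,-7,-10,0,0,0.407,28,-9,-10,0,0,0.407,34,-11,-10,0,0,0.407,40,-13,-10,0,0,0.407,45,-14.5,-10,0,0,0.407,49,-15.5,-10,0,0,0.407,51.2,-15.8,-10,0,0,0.407,51.2,-15.8,-10,0,0,0.407,51.2,-15.8,-10,0,0,0.407],
  "fingers": -1,
  "grip_force": 40
}}

```text
clock: 2.4
ee_pos: [0.6247, -0.158, 0.3271]
tcp_rot: [1.0, -0.0, -0.0, 0.0]
force: [-0.0, 0.1, 0.1]
grip_width: 0.0884
grasp_force: 0.0
```

Run:
```python
from h import *
s=ctrl.sense(); print({k:np.round(s[k],4).tolist() for k in ('clock','q','ee_pos','tcp_rot','force')})
p=ctrl.camera_params('wrist'); save('wrist','w1.png')
print({k:np.round(v,4).tolist() for k,v in p.items() if not isinstance(v,str)})
for n in ('punch_mid','block_top','bush_a','pin_knob','tooth_chisel_mid','flat_chisel_mid'):
    print(n,[(round(d['p'],2),np.round(d['at'],4).tolist()) for d in ctrl.pinpoint(n,'wrist')[:3]])
print(proj(p,[.626,-.157,.2]),proj(p,[.626,-.157,.06]))
```

```text
{'clock': 2.4, 'q': [-0.431, 0.5225, 0.7808, -0.0002, 1.8384, 1.1405], 'ee_pos': [0.6247, -0.158, 0.3271], 'tcp_rot': [1.0, -0.0004, -0.0001, 0.0001], 'force': [-0.0369, 0.0543, 0.0765]}
{'fx': 357.6817, 'fy': 357.6817, 'cx': 315.2015, 'cy': 196.5107, 'position': [0.693, -0.1586, 0.485], 'orientation': [0.0955, -0.0957, 0.7011, -0.7002]}
punch_mid [(0.65, [0.6273, -0.1589, 0.1057])]
block_top [(0.91, [0.5561, -0.1522, 0.064])]
bush_a [(0.73, [0.6076, 0.0936, 0.1216])]
pin_knob [(0.5, [0.6078, 0.0881, 0.1188])]
tooth_chisel_mid [(0.86, [0.5548, -0.1549, 0.0938])]
flat_chisel_mid [(0.61, [0.4902, -0.1576, 0.0989])]
[313.38093557 182.0675505 ] [313.95826233 155.2348343 ]
```

View pics/w1.png

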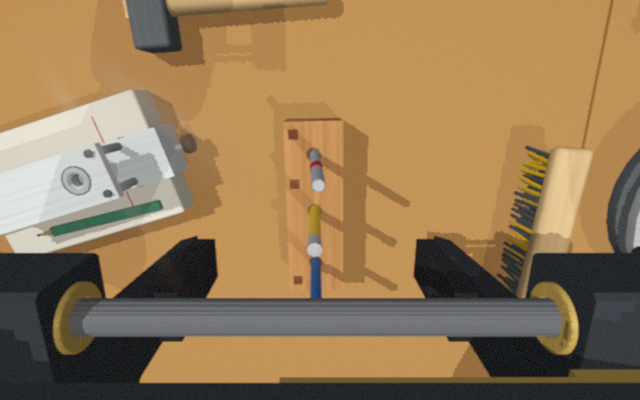

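The wrist view shows the punch's struck end at about (318,184) and its entry into the block at about (315,152). Next I'll fit the rod axis, including any lean, and the free bore's centre.

```bash
cat >> h.py <<'E'
def axis_px(m):
    ys,xs=np.nonzero(m); v,w,x0,y0=cv2.fitLine(np.c_[xs,ys].astype(np.float32),cv2.DIST_HUBER,0,.01,.01).ravel()
    t=(xs-x0)*v+(ys-y0)*w; return (x0,y0),(v,w),t.min(),t.max(),len(xs)
def plane(p,m):
    (x0,y0),(v,w),a,b,n=axis_px(m); o,r1=ray(p,x0+a*v,y0+a*w); _,r2=ray(p,x0+b*v,y0+b*w)
    k=np.cross(r1,r2); return o,k/np.linalg.norm(k),((x0+a*v,y0+a*w),(x0+b*v,y0+b*w),n)
def rod(obs,zs):
    "axis points at heights zs from planes"
    out=[]
    for z in zs:
        A=np.array([k[:2] for o,k,_ in obs]); b=np.array([k@o-k[2]*z for o,k,_ in obs])
        out.append(np.r_[np.linalg.lstsq(A,b,rcond=None)[0],z])
    return np.array(out)
E
python3 - <<'E'
from h import *
obs=[]
for c in ('side','top','wrist'):
    p=ctrl.camera_params(c); im=ctrl.get_image(c); d=ctrl.cut_out('punch',c)
    print(c,[(round(e['p'],2),int(e['pixels'].sum()),np.round(np.argwhere(e['pixels']).mean(0))) for e in d[:3]])
    d=[e for e in d if e['pixels'].sum()>20]
    if d: o=plane(p,d[0]['pixels']); obs.append(o); print(np.round(np.array(o[2][:2]),1))
for X in ([.626,-.157,.2],[.626,-.157,.06]): print([np.round(proj(ctrl.camera_params(c),X),1) for c in ('side','top','wrist')])
if len(obs)>1: print(rod(obs,[.06,.13,.2]), rod([obs[0],obs[-1]],[.06,.13,.2]))
im=ctrl.get_image('wrist'); big=cv2.resize(im[120:220,40:360],None,fx=2.5,fy=2.5,interpolation=2)
a=cv2.resize(ctrl.get_image('side')[130:300,220:390],None,fx=3,fy=3,interpolation=2)
can=np.zeros((250+510-0,800,3),np.uint8); can[:250,:800]=big; can[250:760,:510]=a
save('', 'z1.png',can[:250]); save('','z2.png',a)
E
```

```text
side [(0.61, 160, array([158., 320.]))]
[[319.9 180. ]
 [320.1 139. ]]
top []
wrist [(0.64, 504, array([172., 317.]))]
[[314.2 149.7]
 [320.1 192. ]]
[array([318.9, 139.3]), array([367. , 175.1]), array([314.2, 182.8])]
[array([319.1, 181.4]), array([361.8, 184.3]), array([314.5, 155.8])]
[[ 0.62416689 -0.15795554  0.06      ]
 [ 0.62422012 -0.15952285  0.13      ]
 [ 0.62427335 -0.16109015  0.2       ]] [[ 0.62416689 -0.15795554  0.06      ]
 [ 0.62422012 -0.15952285  0.13      ]
 [ 0.62427335 -0.16109015  0.2       ]]
```

View pics/z2.png

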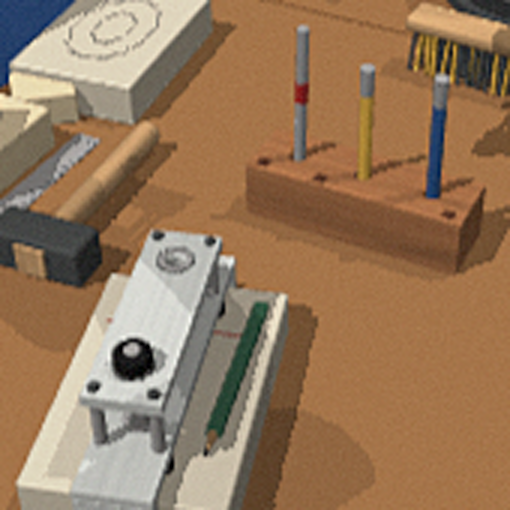

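View pics/z1.png

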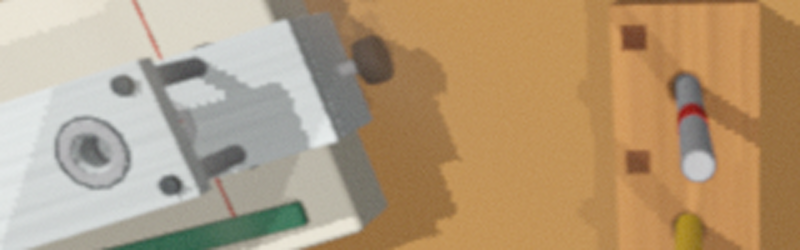

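The rod leans about 1.3° in y and is upright in x. I'll descend to grip it above the red band.

Emit:
{"method": "drive_tool", "body": {
  "targets": [0,0.2,4,0,0,0,0,0.2,8,0,0,0,0,0.2,12,0,0,0,0,0.2,14.5,0,0,0,0,0.2,15,0,0,0,0,0.2,15,0,0,0]
}}

```text
clock: 3.9
ee_pos: [0.6256, -0.1595, 0.1778]
tcp_rot: [1.0, -0.0, 0.0, 0.0]
force: [0.9, -0.2, 0.9]
grip_width: 0.0883
grasp_force: 0.0
```

Emit:
{"method": "drive_tool", "body": {
  "targets": [0,0,0,0,0,0,0,0,0,0,0,0,0,0,0,0,0,0,0,0,0,0,0,0,0,0,0,0,0,0,0,0,0,0,0,0,0,0,0,0,0,0],
  "fingers": 1,
  "grip_force": 45
}}

```text
clock: 4.78
ee_pos: [0.6253, -0.1594, 0.177]
tcp_rot: [1.0, -0.0, -0.0, -0.0]
force: [0.4, -0.5, -1.2]
grip_width: 0.0202
grasp_force: 0.0
```

Emit:
{"method": "drive_tool", "body": {
  "targets": [0,0,0,0,0,0,0,0,0,0,0,0,0,0,0,0,0,0,0,0,0,0,0,0]
}}

```text
clock: 5.28
ee_pos: [0.6253, -0.1594, 0.1771]
tcp_rot: [1.0, -0.0, -0.0, -0.0]
force: [0.0, 0.2, 0.5]
grip_width: 0.01
grasp_force: 45.0
```

Gripped. Lifting straight up so the tip clears the guide.

Emit:
{"method": "drive_tool", "body": {
  "targets": [0,0,-1,0,0,0,0,0,-3,0,0,0,0,0,-6,0,0,0,0,0,-9,0,0,0,0,0,-12,0,0,0,0,0,-15,0,0,0,0,0,-16,0,0,0,0,0,-16,0,0,0]
}}

```text
clock: 6.28
ee_pos: [0.6253, -0.1594, 0.337]
tcp_rot: [1.0, -0.0, 0.0, 0.0]
force: [0.7, -0.5, -2.2]
grip_width: 0.0098
grasp_force: 45.0
```

```bash
cat > m.py <<'E'
from h import *
s=ctrl.sense(); print({k:np.round(s[k],4).tolist() for k in ('clock','ee_pos','tcp_rot','force','moment','grip_width','grasp_force')})
obs=[]
T=np.array(s['ee_pos'])
for c in ('side','top','wrist'):
    p=ctrl.camera_params(c); ctrl.get_image(c); d=[e for e in ctrl.cut_out('punch',c) if e['pixels'].sum()>20]
    if d and d[0]['p']>.3:
        o=plane(p,d[0]['pixels']); obs.append(o); print(c,round(d[0]['p'],2),np.round(np.array(o[2][:2]),1).tolist(),o[2][2])
        print('  expect tip/top',np.round(proj(p,T+[0,0,-.167]),1),np.round(proj(p,T+[0,0,.023]),1))
    for n in ('punch_tip','punch_mid','bush_a'): print(c,n,[(round(e['p'],2),np.round(e['at'],4).tolist()) for e in ctrl.pinpoint(n,c)[:2]])
if len(obs)>1: print(np.round(rod(obs[:],[T[2]-.167,T[2]-.08,T[2]]),4))
E
python3 m.py
python3 - <<'E'
from h import *
save('','w2.png',np.hstack([ctrl.get_image('wrist')[:300],ctrl.get_image('side')[60:260,240:400].repeat(1,0)[:0].reshape(0,160,3)]) if 0 else ctrl.get_image('wrist'))
E
```

```text
{'clock': 6.275, 'ee_pos': [0.6253, -0.1594, 0.337], 'tcp_rot': [1.0, -0.0001, 0.0001, 0.0], 'force': [0.6734, -0.4595, -2.1719], 'moment': [0.0266, -0.0198, -0.0126], 'grip_width': 0.0098, 'grasp_force': 44.9788}
side 0.61 [[318.9, 148.0], [320.2, 89.0]] 265
  expect tip/top [319.5 148.5] [319.2  82.1]
side punch_tip [(0.65, [0.6267, -0.1596, 0.1754]), (0.17, [0.5417, 0.1094, 0.0506])]
side punch_mid [(0.59, [0.596, 0.1492, 0.0434]), (0.54, [0.6217, -0.1568, 0.2637])]
side bush_a [(0.91, [0.6125, 0.0969, 0.1213])]
top punch_tip []
top punch_mid []
top bush_a [(0.79, [0.6099, 0.0896, 0.1228]), (0.62, [0.5742, 0.2087, 0.1238])]
wrist 0.75 [[312.7, 169.9], [316.3, 283.1]] 2240
  expect tip/top [314.8 173.6] [314.1 268.2]
wrist punch_tip [(0.9, [0.6292, -0.1546, 0.1634])]
wrist punch_mid [(0.65, [0.6263, -0.1592, 0.2655])]
wrist bush_a [(0.78, [0.6085, 0.0922, 0.1208])]
[[ 0.6263 -0.1576  0.17  ]
 [ 0.6245 -0.1588  0.257 ]
 [ 0.6229 -0.1599  0.337 ]]
```

View pics/w2.png

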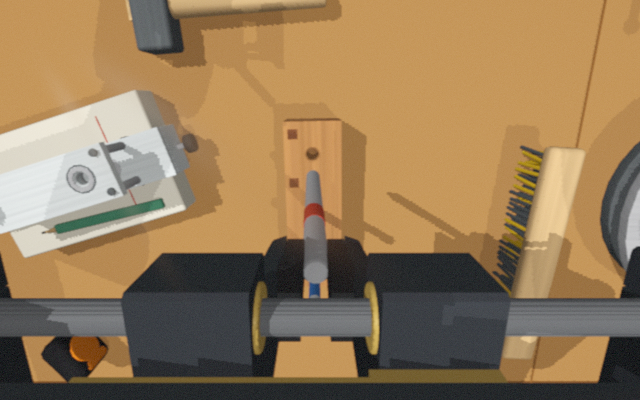

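The wrist view shows the punch held straight, with its tip at about (312,172), and the free bore at (81,179). Carrying it over the free bore now.

Emit:
{"method": "drive_tool", "body": {
  "targets": [0,-1,0,0,0,0,0,-4,0,0,0,0,-0.4,-8,0,0,0,0,-0.8,-12,0,0,0,0,-1.2,-16,0,0,0,0,-1.6,-20,0,0,0,0,-1.6,-23.5,0,0,0,0,-1.6,-25,1,0,0,0,-1.6,-25.1,2.5,0,0,0,-1.6,-25.1,2.5,0,0,0,-1.6,-25.1,2.5,0,0,0]
}}

```text
clock: 8.45
ee_pos: [0.6095, 0.0911, 0.3123]
tcp_rot: [1.0, -0.0, 0.0, 0.0]
force: [0.1, 0.5, -0.9]
grip_width: 0.0098
grasp_force: 45.0
```

```bash
python3 m.py
python3 - <<'E'
from h import *
w=ctrl.get_image('wrist'); si=ctrl.get_image('side'); t=ctrl.get_image('top')
pw=ctrl.camera_params('wrist'); ps=ctrl.camera_params('side')
print(proj(pw,[.61,.0933,.12]),proj(ps,[.61,.0933,.12]))
a=cv2.resize(w[130:280,240:390],(400,400),interpolation=2)
b=cv2.resize(si[150:250,230:330],(400,400),interpolation=2)
save('','z3.png',np.hstack([a,b]))
E
```

```text
{'clock': 8.45, 'ee_pos': [0.6095, 0.0911, 0.3123], 'tcp_rot': [1.0, -0.0005, 0.0002, 0.0001], 'force': [0.1466, 0.4785, -0.9398], 'moment': [-0.0039, -0.063, 0.0263], 'grip_width': 0.0098, 'grasp_force': 44.9786}
side 0.71 [[272.6, 137.1], [276.0, 208.0]] 383
  expect tip/top [277.4 208.1] [271.1 136.9]
side punch_tip [(0.58, [0.6144, 0.091, 0.149]), (0.55, [0.608, 0.0918, 0.2376])]
side punch_mid [(0.57, [0.6089, 0.0923, 0.2405])]
side bush_a [(0.96, [0.5745, 0.2076, 0.117]), (0.77, [0.6122, 0.0994, 0.121])]
top punch_tip [(0.59, [0.6109, 0.0887, 0.1459])]
top punch_mid [(0.42, [0.6097, 0.0935, 0.2402])]
top bush_a [(0.83, [0.5748, 0.2089, 0.1265]), (0.58, [0.6119, 0.0923, 0.1229])]
wrist 0.94 [[312.8, 169.9], [316.2, 284.0]] 2205
  expect tip/top [315.3 173.5] [315.3 268. ]
wrist punch_tip [(0.75, [0.6152, 0.0966, 0.1415]), (0.44, [0.5758, 0.2064, 0.1255])]
wrist punch_mid [(0.95, [0.6111, 0.0913, 0.2391])]
wrist bush_a [(0.95, [0.5749, 0.2019, 0.1198]), (0.86, [0.6069, 0.0945, 0.1215])]
[[0.6117 0.0934 0.1453]
 [0.6091 0.0922 0.2323]
 [0.6068 0.0911 0.3123]]
[313.06942279 167.79000152] [277.43440249 216.79510737]
```

View pics/z3.png

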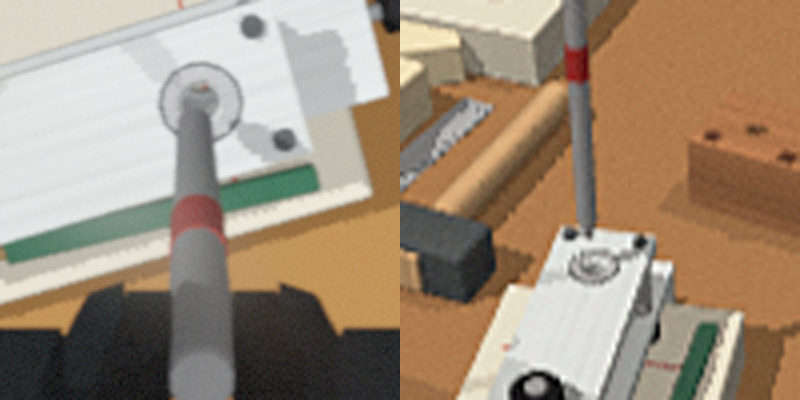

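In the wrist view the free bore's ring is centred at about (315.4,168.6), with the tip just over it. In the side view the ring is at (278.5,216.8). I'll work out the lateral offset between rod axis and bore in each view, refining the ring centres.

```bash
cat > off.py <<'E'
from h import *
import sys
def off(rings,tipz,avg=3):
    A=[];b=[]
    for c,(u,v) in rings.items():
        p=ctrl.camera_params(c); ms=[]
        for _ in range(avg):
            ctrl.get_image(c); d=[e for e in ctrl.cut_out('punch',c) if e['p']>.3 and e['pixels'].sum()>50]
            if d: ms.append(plane(p,d[0]['pixels']))
        k=np.mean([m[1]*np.sign(m[1]@ms[0][1]) for m in ms],0); H=atz(p,u,v,.12)
        e=k@(H-ms[0][0]); A.append(k[:2]); b.append(e)
        print(c,'hole@',np.round(H,4),'k',np.round(k,3),'hole offset from rod plane mm',round(1000*e,2),'scatter',np.round([1000*(m[1]*np.sign(m[1]@k)@(H-m[0])) for m in ms],2))
    if len(A)>1: print('move xy mm',np.linalg.lstsq(np.array(A),np.array(b),rcond=None)[0]*1000)
E
python3 - <<'E'
from off import *
off({'side':(278.5,216.75),'wrist':(315.4,168.6)},0)
E
```

```text
side hole@ [0.6078 0.092  0.12  ] k [0.854 0.484 0.107] hole offset from rod plane mm -0.94 scatter [-4.48  5.92 -4.27]
wrist hole@ [0.6092 0.091  0.12  ] k [-0.025  1.     0.012] hole offset from rod plane mm -2.7 scatter [-2.7]
move xy mm [ 0.42009679 -2.68694207]
```

The side masks scatter too much to use. The wrist camera puts the bore within about 1 mm of the TCP axis, and the taper gives about 4 mm of tolerance. I'll lower slowly into the upper plate and watch the force.

Emit:
{"method": "drive_tool", "body": {
  "targets": [0,0,0.5,0,0,0,0,0,1,0,0,0,0,0,1.5,0,0,0,0,0,2,0,0,0,0,0,2.4,0,0,0,0,0,2.8,0,0,0,0,0,3.1,0,0,0,0,0,3.1,0,0,0]
}}

```text
clock: 10.95
ee_pos: [0.6093, 0.0916, 0.2809]
tcp_rot: [1.0, -0.0, -0.0, -0.0]
force: [-0.8, 0.5, -2.4]
grip_width: 0.0099
grasp_force: 45.0
```

Emit:
{"method": "drive_tool", "body": {
  "targets": [0,0,0.4,0,0,0,0,0,0.8,0,0,0,0,0,1.2,0,0,0,0,0,1.5,0,0,0,0,0,1.5,0,0,0]
}}

```text
clock: 11.58
ee_pos: [0.6093, 0.0916, 0.2658]
tcp_rot: [1.0, -0.0, -0.0, -0.0]
force: [-0.2, -0.4, -2.8]
grip_width: 0.0096
grasp_force: 45.0
```

Run:
```python
from h import *
s=ctrl.sense(); print({k:np.round(s[k],4).tolist() for k in ('clock','ee_pos','tcp_rot','force','moment')})
w=ctrl.get_image('wrist'); si=ctrl.get_image('side')
a=cv2.resize(w[130:280,240:390],(400,400),interpolation=2)
b=cv2.resize(si[150:250,230:330],(400,400),interpolation=2)
save('','z4.png',np.hstack([a,b]))
```

```text
{'clock': 11.575, 'ee_pos': [0.6093, 0.0916, 0.2658], 'tcp_rot': [1.0, -0.0001, -0.0003, -0.0], 'force': [-0.2421, -0.3534, -2.7958], 'moment': [-0.0186, 0.0173, -0.0317]}
```

View pics/z4.png

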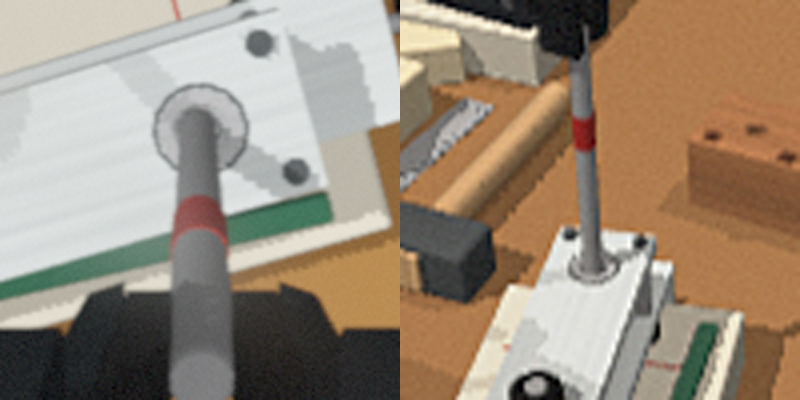

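The tip is in the upper bore, with the ring centred at crop (200,128) and the rod at x≈196. That puts the rod about 1 mm too far in +y, so I'll correct that while descending.

Emit:
{"method": "drive_tool", "body": {
  "targets": [0,0.1,0,0,0,0,0,0.1,0.4,0,0,0,0,0.1,0.8,0,0,0,0,0.1,1.2,0,0,0,0,0.1,1.6,0,0,0,0,0.1,2,0,0,0,0,0.1,2,0,0,0]
}}

```text
clock: 12.55
ee_pos: [0.6093, 0.0906, 0.2457]
tcp_rot: [1.0, -0.0, -0.0, -0.0]
force: [-0.6, 0.2, -1.6]
grip_width: 0.0098
grasp_force: 45.0
```

Emit:
{"method": "drive_tool", "body": {
  "targets": [0,0,0.4,0,0,0,0,0,0.8,0,0,0,0,0,1.2,0,0,0,0,0,1.5,0,0,0,0,0,1.8,0,0,0,0,0,1.8,0,0,0]
}}

```text
clock: 13.3
ee_pos: [0.6093, 0.0906, 0.2278]
tcp_rot: [1.0, -0.0, -0.0, 0.0]
force: [0.3, 0.2, -2.3]
grip_width: 0.0094
grasp_force: 45.0
```

Emit:
{"method": "drive_tool", "body": {
  "targets": [0,0,0.3,0,0,0,0,0,0.6,0,0,0,0,0,0.9,0,0,0,0,0,1.1,0,0,0,0,0,1.2,0,0,0,0,0,1.2,0,0,0]
}}

```text
clock: 14.05
ee_pos: [0.6094, 0.0906, 0.216]
tcp_rot: [1.0, -0.0, -0.0, -0.0]
force: [0.5, 0.5, -1.4]
grip_width: 0.0097
grasp_force: 45.0
```

Emit:
{"method": "drive_tool", "body": {
  "targets": [0,0,0.1,0,0,0,0,0,0.2,0,0,0,0,0,0.3,0,0,0,0,0,0.3,0,0,0]
}}

```text
clock: 14.55
ee_pos: [0.6093, 0.0906, 0.2129]
tcp_rot: [1.0, -0.0, -0.0, -0.0]
force: [0.2, 0.5, -1.4]
grip_width: 0.0095
grasp_force: 45.0
```

Emit:
{"method": "drive_tool", "body": {
  "targets": [0,0,0.05,0,0,0,0,0,0.1,0,0,0,0,0,0.1,0,0,0]
}}

```text
clock: 14.92
ee_pos: [0.6094, 0.0906, 0.2121]
tcp_rot: [1.0, -0.0, 0.0, -0.0]
force: [0.7, 0.0, -1.4]
grip_width: 0.01
grasp_force: 45.0
```

Emit:
{"method": "drive_tool", "body": {
  "targets": [0,0,0.05,0,0,0,0,0,0.1,0,0,0,0,0,0.1,0,0,0]
}}

```text
clock: 15.3
ee_pos: [0.6097, 0.0906, 0.2118]
tcp_rot: [1.0, -0.0, 0.001, 0.0]
force: [-0.1, 0.6, 5.4]
grip_width: 0.0099
grasp_force: 45.0
```

Contact at the expected height: TCP 0.2118, so the tip is at about 0.045. Pressing a little more.

Emit:
{"method": "drive_tool", "body": {
  "targets": [0,0,0.05,0,0,0,0,0,0.05,0,0,0,0,0,0.05,0,0,0]
}}

```text
clock: 15.68
ee_pos: [0.6098, 0.0906, 0.2117]
tcp_rot: [1.0, -0.0, 0.001, 0.0]
force: [-0.3, -0.1, 7.4]
grip_width: 0.01
grasp_force: 45.0
```

```bash
python3 m.py | grep -v bush
python3 - <<'E'
from h import *
w=ctrl.get_image('wrist'); si=ctrl.get_image('side')
a=cv2.resize(w[130:280,240:390],(400,400),interpolation=2)
b=cv2.resize(si[150:250,230:330],(400,400),interpolation=2)
save('','z5.png',np.hstack([a,b]))
E
```

```text
{'clock': 15.675, 'ee_pos': [0.6098, 0.0906, 0.2117], 'tcp_rot': [1.0, -0.0001, 0.0013, 0.0001], 'force': [-0.2657, -0.0701, 7.4018], 'moment': [0.0177, 0.1157, 0.0207], 'grip_width': 0.01, 'grasp_force': 45.0104}
side 0.74 [[263.5, 242.0], [265.1, 270.1]] 142
  expect tip/top [280.1 239. ] [274.6 176.7]
side punch_tip []
side punch_mid [(0.75, [0.6047, 0.0916, 0.1397])]
top punch_tip []
top punch_mid []
wrist 0.95 [[313.6, 186.9], [316.0, 284.0]] 2018
  expect tip/top [314.7 174.1] [314.1 268. ]
wrist punch_tip []
wrist punch_mid [(0.57, [0.6121, 0.0939, 0.1429]), (0.42, [0.5536, -0.1551, 0.0961])]
[[0.6593 0.093  0.0447]
 [0.6548 0.092  0.1317]
 [0.6507 0.0911 0.2117]]
```

View pics/z5.png

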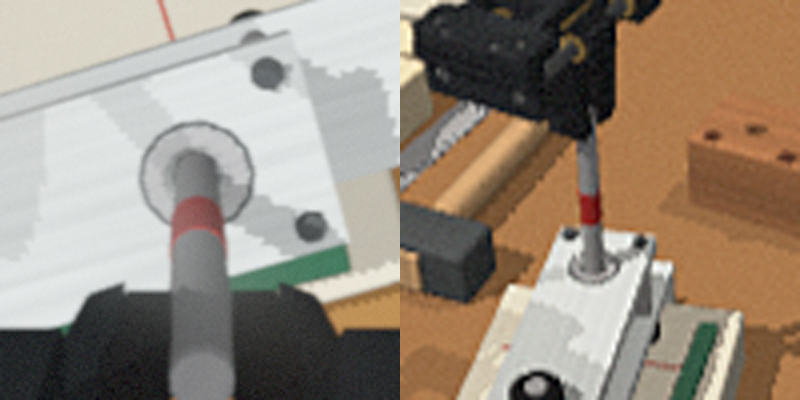

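The rod stands upright through the bore, centred in its ring at about (196,175) in the crop, and the pin and pencil are untouched. I'll press slightly more, let it settle and hand in.

Emit:
{"method": "drive_tool", "body": {
  "targets": [0,0,0.06,0,0,0,0,0,0.06,0,0,0,0,0,0.06,0,0,0,0,0,0.06,0,0,0]
}}

```text
clock: 17.02
ee_pos: [0.61, 0.0906, 0.2117]
tcp_rot: [1.0, -0.0, 0.002, 0.0]
force: [-1.4, 0.5, 9.4]
grip_width: 0.01
grasp_force: 45.0
```

```bash
python3 -c "
from rig import ctrl
s=ctrl.sense();print(s['force'],s['grasp_force']);print(ctrl.sign_off())"
```

```text
[-1.41070236  0.54892594  9.37136086] 45.01927077770233
the job is handed in; nothing more can be done
None
```

The job is handed in: the punch is through both plates at the free hole and held upright on the stone with about 10 N at a 45 N grip. The locating pin and the rest of the bench looked undisturbed in the last views.

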